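# Unlock, unclip and clamp a frame tube

## Task

Get the thick tube out of its clip stand and clamped for mitring: lift the locking pin out of the stand and hang it upright, fully home, in the open notch at the stand's side, then pull the tube forward out of the two spring clips. Lay it gently in both V-blocks, centred between them to within about 15 mm, and swing the clamp arm fully down onto it. Do not drop the tube or the pin, and leave the other things on the bench where they are.

Things in the scene. Friction and masses are not known exactly. Their poses are not given: they have to be found in the camera images.
- tube: Bare titanium tube, 28 mm outer diameter, 210 mm long, 105 to 195 g. Origin at its middle on its axis, y along the tube (it may roll about y). At the start it lies level in the stand's two clips, axis 110 mm above the bench, its middle up to 8 mm off clip_centre along the stand's y.
- pin: Upright locking pin, 80 g: steel shank 10 mm diameter, 63.5 mm long; flange 24 mm diameter, 6 mm thick; above it a black grip 16 mm diameter, 34 mm tall. Origin: centre of the flange's underside; z up. It starts 25 mm deep in a loose 11.5 mm bore, origin 129.5 mm above the bench, barring the tube's front near its +y end; lifting it 50 mm clears bore, tube and clips for going sideways.
- stand: Fixed grey clip stand, base 115 x 255 mm, 8 mm thick. Origin at bench height; x to its back, y along the tube to the notch side. Two steel C-clips, 24 mm wide, at y = +60 and -60 mm, tops 132 mm above the bench, each with an upper and a lower spring jaw; mouths open to -x. Before, behind and above the tube's middle is room for fingers.
- clip_centre (a point): Axis of the clipped tube midway between the clips: x = 30, y = 0, z = 110 mm in the stand's frame; axes as the stand's. Pulling the tube level along -x takes about 15 to 22 N; it is free after 25 to 40 mm. The bore's block before the tube (top 91 mm above the bench) lies 5 mm below it and does not obstruct this.
- notch_seat (a point): Where the parked pin's origin belongs: on top (85 mm above the bench) of a level 6 mm steel plate at the stand's +y side. Axes as the stand's. Its 13 mm wide slot runs along x, is open to -x (front edge 30 mm before this point) and ends 7 mm behind it. Bring the shank in from the front, flange a few mm above the plate, then lower it to rest. Under the plate a bracket stands 12 mm behind this point.
- cradle: Fixed mitring cradle: base 120 x 200 mm, 10 mm thick, with two steel 90 degree V-blocks (26 mm wide along y, tops about 59 mm above the bench) at y = +60 and -60 mm and a clamp arm at y = +60 mm. Origin at bench height; x points away from the V-blocks to the clamp's hinge side, y along the tube to be laid.
- vee_centre (a point): Where the tube's middle belongs: on the axis of a seated tube, midway between the V-blocks, 60 mm above the bench; x = -30, y = 0 mm in the cradle's frame, axes as the cradle's. The tube lies along y. Between the V-blocks is 94 mm of free space for fingers.
- clamp (a joint): Clamp arm's angle, rad. 0: level, pointing to the cradle's -x, its rubber pad just resting on a seated tube. It grows as the arm swings up and back: pi/2 is straight up, more leans to +x. Starts at 1.55 to 1.9. The hinge is stiff (0.15 N m): the arm stays where left and takes about 2 N at its end to move. Open, it reaches 190 mm above the bench: carry the tube over it.
- clamp_hinge (a point): Axis of the clamp's hinge, parallel to the cradle's y, 84 mm above the bench, at x = +30, y = +60 mm in the cradle's frame; two blue cheeks beside it rise to 94 mm.
- clamp_tip (a point): Point on the clamp arm's upper (when open: back) face, 85 mm from the hinge axis: a good place to push. The arm is 16 mm wide, 8 mm thick, with a 19 mm black ball centred 97 mm from the hinge; the pad meets the tube 60 mm from the hinge. Its x points from tip to hinge along the arm and its z out of this face.
- tin: Bystander: small upright aluminium tin, 34 mm diameter, 45 mm tall, standing between the stand and the cradle; origin under its centre.
- oil: Bystander: yellow oil bottle, 52 mm diameter, 130 mm tall, at the far side; origin under its centre.
- cleaner: Bystander: red can, 60 mm diameter, 120 mm tall, at the far side; origin under its centre.
- offcut: Bystander: slim tube offcut, 16 mm diameter, 120 mm long, lying on the bench beyond the stand and the cradle; origin under its middle.

How it is judged:
By the outcome, as a careful person would: the job done as asked, in the order asked, and still so for the second after the job is handed in, with the robot touching nothing.
It also fails if it takes over 61 s, if anything falls off the work surface, if the arm or the gripper's body presses on something with over 40 N, if the wrist force passes 120 N, or if a joint passes its speed limit or range.

## Robot

A 6-joint arm with a two-finger parallel gripper is mounted at the origin on the work surface. World frame = base frame: x ahead of the robot, y to its left, z up, the work surface at z = 0. Lengths are in mm, angles in rad, forces in N, time in s.
With the tool pointing down it reaches from about 250 to 775 mm from the base axis. Payload 8.9 kg.
Tool frame: the origin (TCP) lies midway between the tips of the shut fingers; the grasp point (between the pads) lies 19 mm behind it; z points along the fingers, y is the line along which they close (so a half turn about z gives the same grasp; the last joint's range is limited). The gripper opens to 85 mm and grips with 20 to 120 N. Pads are 22 mm wide; open, the fingers measure 114 mm over their backs; the gripper's body (76 mm by 85 mm) begins 54 mm behind the grasp point. The pads swing forward as they close: fully open they stand 13 mm farther back than shut.
Start: joints at [1.08, 0.291, -0.153, 1.127, 0, 1.431], TCP at [180.903, 492.847, 192.305] pointing down, gripper open.
Joint ranges: [-2.52, 2.52], [-0.91, 1.74], [-1.3, 1.37], [-1.96, 2.02], [-1.52, 1.47], [-3.14, 3.14]. Speed limits (rad/s): [2.22, 2.22, 2.79, 3.14, 3.14, 3.14].

## Interface

Orientations are given as a unit quaternion [x, y, z, w].
In Python, from bench import robot gives the robot as it stands. Calls block until the motion is done:
- robot.move_to(position, orientation): joint-space move of the TCP to a pose.
- robot.movel(position, rotation=None, speed=150): straight line of the TCP; rotation=None keeps the orientation; speed is the mean speed in mm/s.
- robot.set_joints(angles): joint-space move.
- robot.move_gripper(opening, grip_force=None): finger opening in mm; grip_force is the grip in N (None keeps the last); returns when the fingers have stopped.
- robot.sleep(seconds).
- robot.inverse_kinematics(position, orientation): joint angles nearest the present ones, or None.
- robot.snapshot(name): name is "scene" or "top" or "wrist"; returns a dict with "frame" (480x640x3 uint8, blue, green, red), "mtx" (3x3 intrinsics, pixels), "R" (3x3) and "t" (3): a world point X has camera coordinates R X + t. Camera axes: x right, y down, z forward; pixel columns grow to the right and rows downward; lengths in mm; the calibration is good to about 2 mm. A picture is of the moment at which its call begins. There is no depth.
A pose or a line that the arm cannot do raises robot.Unreachable and nothing moves.
- robot.finish_job(): hands the job in; it is judged then, once.
Readings, each from a call of its own:
- robot.get_t(): time.
- robot.get_qpos(): joint angles.
- robot.get_dq(): joint speeds.
- robot.get_joint_efforts(): joint torques, N m.
- robot.get_tcp_pos(): TCP position.
- robot.get_ee_rot(): TCP orientation.
- robot.get_contact_force(): force on the tool from outside, world axes, zero at the start.
- robot.get_torque(): the same for the moment, N m.
- robot.get_gripper_width(): finger opening in mm.
- robot.get_finger_force(): force on a finger pad.
Only numpy, scipy, OpenCV 4.12 (cv2) and the standard library are available. Lean on these libraries where they do the work, as an engineer would, in place of code of your own. Each camera call takes 0.05 s, during which the arm holds its last target. There are 200 camera calls.

## Working session

There is one attempt and no reset: what is moved stays moved. The work goes in short steps, each a Python script; the robot and the scene stay as the last script left them, time stands still between calls to the robot, and variables do not carry over. Pictures are saved under pics/ and viewed, at most 10 in all, crops included, and the job is handed in when it is done.

```bash
ls; mkdir -p pics
cat > h.py <<'E'
import numpy as np, cv2
from bench import robot
from scipy.spatial.transform import Rotation as Ro
def cam(n):
    s=robot.snapshot(n); return s["frame"],np.array(s["mtx"]),np.array(s["R"]),np.array(s["t"]).ravel()
def ray(c,u,v):
    _,K,R,t=c; o=-R.T@t; d=R.T@np.linalg.solve(K,[u,v,1.]); return o,d
def onz(c,u,v,z):
    o,d=ray(c,u,v); return o+d*(z-o[2])/d[2]
def proj(c,X):
    _,K,R,t=c; p=K@(R@np.asarray(X,float)+t); return p[:2]/p[2]
E
python3 - <<'E'
from h import *
import pickle
for n in("scene","top"):
    c=cam(n); cv2.imwrite(f"pics/{n}0.png",c[0]); pickle.dump(c,open(n+".pkl","wb")); print(n,-c[2].T@c[3],c[2].round(3).tolist(),c[1].tolist())
print(robot.get_t(),robot.get_ee_rot(),robot.get_gripper_width())
E
```

```text
pics
scene [950.3136378  453.69489021 842.06906539] [[-0.737, 0.675, 0.017], [0.542, 0.606, -0.583], [-0.404, -0.421, -0.812]] [[510.73903369682506, 0.0, 324.3664783103142], [0.0, 510.73903369682506, 241.7860896720951], [0.0, 0.0, 1.0]]
top [ 488.35309977   49.09002404 1151.87548826] [[-0.024, -1.0, -0.003], [-0.993, 0.024, -0.119], [0.119, 0.0, -0.993]] [[586.3617398450629, 0.0, 321.05719443599577], [0.0, 586.3617398450629, 242.6337324444487], [0.0, 0.0, 1.0]]
0.1 [ 1.75014468e-01  9.84565701e-01 -5.35456521e-04 -1.72014129e-04] 85.39123968849142
```

View pics/scene0.png

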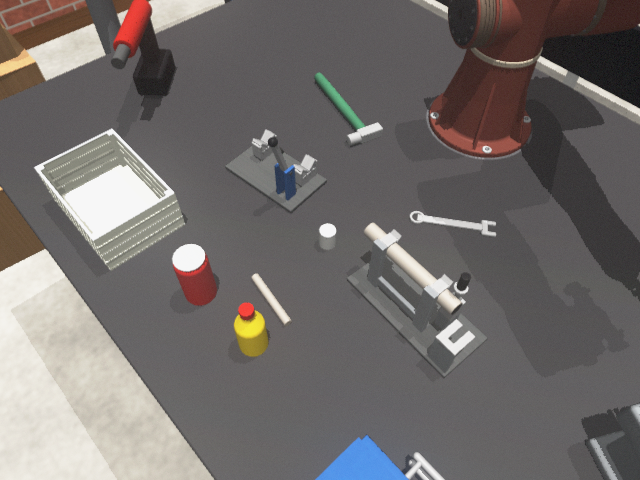

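View pics/top0.png

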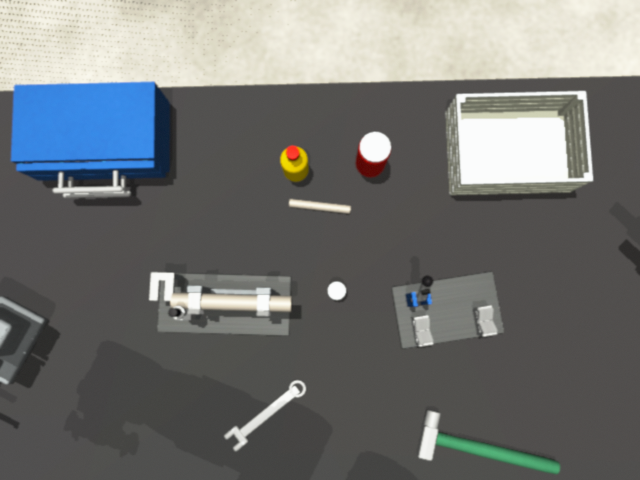

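The scene picture shows the stand, with its notch plate at (455,338), the pin grip at (464,280) and the tube from (372,232) to (458,305). The cradle is at (276,175) with its clamp up. In the top view the stand spans (158-290, 275-335), the notch is at (161,285), the tin at (337,291) and the cradle around (447,310). Both have their +x up the image.

Run:
```python
from h import *
import pickle
f=pickle.load(open("top.pkl","rb"))[0]
a=cv2.resize(f[264:344,142:302],None,fx=4.9,fy=4.9*.75/.75,interpolation=cv2.INTER_CUBIC)[:, :784]
b=cv2.resize(f[264:354,385:515],None,fx=4.9,fy=4.9,interpolation=cv2.INTER_CUBIC)
g=np.zeros((600,784,3),np.uint8)
a=cv2.resize(f[264:339,142:302],None,fx=4,fy=4,interpolation=cv2.INTER_CUBIC); b=cv2.resize(f[270:345,385:515],None,fx=4,fy=4,interpolation=cv2.INTER_CUBIC)
g=np.zeros((600,640,3),np.uint8); g[:300,:640]=a; g[300:,:520]=b
g=cv2.convertScaleAbs(g,alpha=1.3,beta=10)
cv2.imwrite("pics/crop.png",g)
robot_wr=cam("wrist"); cv2.imwrite("pics/w0.png",robot_wr[0]); print(-robot_wr[2].T@robot_wr[3],robot_wr[2].round(2).tolist(),robot_wr[1][0,0])
```

```text
[112.87285347 518.09715557 373.8212752 ] [[0.34, 0.94, -0.0], [0.9, -0.33, 0.29], [0.27, -0.1, -0.96]] 331.2738050160824
```

View pics/crop.png

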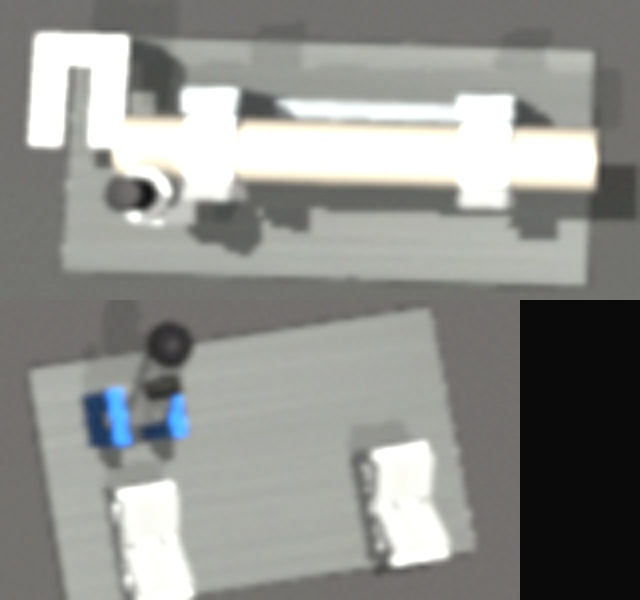

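The crop shows the stand's base corners at about (62,268), (586,283) and (594,50) in crop pixels, the notch slot at (80,67-147), and the clips centred at u = 210 and 486. The cradle's base corners are at (30,370), (430,308) and (475,550), and the clamp ball is at (169,343).

Run:
```python
from h import *
import pickle
T=pickle.load(open("top.pkl","rb")); S=pickle.load(open("scene.pkl","rb"))
A=lambda u,v,z:onz(T,142+(u-1.5)/4,264+(v-1.5)/4,z)
B=lambda u,v,z:onz(T,385+(u-1.5)/4,270+(v-301.5)/4,z)
p=lambda n,*x:print(n,*[np.round(q[:2],1) for q in x])
bl,br,tr=A(62,268,8),A(586,283,8),A(594,50,8)
p("stand base",bl,br,tr,(bl+tr)/2); print(np.linalg.norm(bl-br),np.linalg.norm(br-tr),np.arctan2(*(bl-br)[[0,1]])*-1)
p("clips",A(210,95,132),A(486,103,132)); c1,c2=A(210,95,132),A(486,103,132);print(np.linalg.norm(c1-c2),-np.arctan2(*(c1-c2)[[0,1]]))
t1,t2=A(115,147,110),A(597,160,110);p("tube",t1,t2,(t1+t2)/2);print(np.linalg.norm(t1-t2),-np.arctan2(*(t1-t2)[[0,1]]))
p("slot end/front L/R, plate",A(80,67,85),A(47,147,85),A(108,147,85),A(35,34,85),A(130,36,85))
p("pin top",A(124,192,169.5),A(150,194,135))
tl,tr,br=B(30,370,10),B(430,308,10),B(475,550,10)
p("cradle base",tl,tr,br,(tl+br)/2);print(np.linalg.norm(tl-tr),np.linalg.norm(tr-br),-np.arctan2(*(tl-tr)[[0,1]]))
p("vees top", B(147,483,59),B(399,446,59),B(163,600,59),B(418,563,59))
p("ball",B(169,343,180)); p("cheeks",B(117,389,94),B(178,397,94),B(131,446,94),B(187,437,94))
p("tin",onz(T,337,291,45))
# scene: pin triangulation by dark grip top
for n,u,v in(("griptop",464,275),):
    print(n,onz(S,u,v,169.5).round(1))
c=cam("wrist"); 
for n,P in(("pin",[355,262,150]),("tube",[385,190,110])):print(n,proj(c,P))
```

```text
stand base [461.6 369.8] [448.5 117. ] [560.8 111.1] [511.2 240.5]
253.23734111370067 112.43717369246865 -0.05189264155917574
clips [537.3 271.5] [531.  151.7]
119.97885165010342 -0.05272276795708766
tube [516.4 318.3] [505.6 105.1] [511.  211.7]
213.43251168185864 -0.050576151701445374
slot end/front L/R, plate [553.7 340.9] [517.8 355.6] [517.2 327.9] [569.3 361.6] [567.3 318.2]
pin top [496.1 299. ] [495.2 296.6]
cradle base [534.5 -86.8] [ 560.  -282.6] [ 443.  -297.4] [ 488.8 -192.1]
197.4798918965856 117.88927607502852 0.12935998837695048
vees top [ 479.2 -133. ] [ 493.4 -250.3] [ 425.7 -138. ] [ 439.7 -256. ]
ball [ 537.4 -124.5]
cheeks [ 521.7 -115.5] [ 517.4 -142.8] [ 496.1 -120.7] [ 499.5 -146. ]
tin [528.3  21.4]
griptop [496.5 297.4 169.5]
pin [151.36895661 499.74665993]
tube [123.91793964 497.43669555]
```

View pics/w0.png

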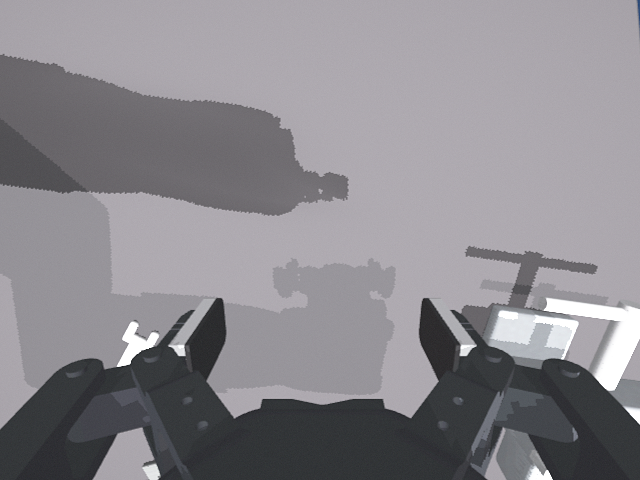

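The wrist view shows only bench and shadow from here, with the fingers at the bottom left and right. Both estimates of the pin agree near (496,297). I'll move above it and check pin against slot in a single wrist view.

```bash
cat >> h.py <<'E'
def down(yaw,half=0):
    """tool down, tool y along the x axis of a frame with this yaw, tool x along its y"""
    x=np.array([-np.sin(yaw),np.cos(yaw),0]); y=np.array([np.cos(yaw),np.sin(yaw),0])
    return Ro.from_matrix(np.c_[x,y,[0,0,-1]]).as_quat()
def down2(yaw):
    """tool y along the frame's y, tool x along -x"""
    return (Ro.from_quat(down(yaw))*Ro.from_euler('z',np.pi/2)).as_quat()
YS=-0.052; XS=np.array([np.cos(YS),np.sin(YS),0]); SY=np.array([-np.sin(YS),np.cos(YS),0])
YC=0.1294; XC=np.array([np.cos(YC),np.sin(YC),0]); CY=np.array([-np.sin(YC),np.cos(YC),0])
E
python3 - <<'E'
from h import *
for h in (0,1):
    q=down(YS)
    if h: q=(Ro.from_quat(q)*Ro.from_euler('z',np.pi)).as_quat()
    print(h,*[np.round(robot.inverse_kinematics(p,q),2) for p in([500,310,250],[496,297,138],[547,341,94],[511,211,91])], robot.inverse_kinematics([459,-196,41],(Ro.from_euler('z',YC-YS)*Ro.from_quat(q)).as_quat()), robot.inverse_kinematics([575,-120,156],(Ro.from_euler('z',YC-YS)*Ro.from_quat(q)*Ro.from_euler('z',np.pi/2)).as_quat()))
robot.move_to([500,315,250],down(YS)); 
c=cam("wrist"); cv2.imwrite("pics/w1.png",c[0]); import pickle; pickle.dump(c,open("w1.pkl","wb")); print(robot.get_t(), -c[2].T@c[3])
for P in([496,297,169.5],[496,297,135.5],[546.7,341.3,85],[511,211,110]): print(proj(c,P))
E
```

```text
0 [0.43 0.39 0.15 1.32 0.   2.05] [ 0.41  0.42 -0.1   1.04  0.    2.04] [0.44 0.58 0.04 1.03 0.   2.07] [ 0.26  0.42 -0.24  0.91  0.    1.88] [-0.5501648   0.38537722 -0.4538675   0.73155161  0.          0.89123153] [-0.33017215  0.43015526 -0.04418853  1.09645253  0.          2.6820205 ]
1 [ 0.43  0.39  0.15  1.32  0.   -1.09] [ 0.41  0.42 -0.1   1.04  0.   -1.11] [ 0.44  0.58  0.04  1.03  0.   -1.07] [ 0.26  0.42 -0.24  0.91  0.   -1.26] [-0.5501648   0.38537722 -0.4538675   0.73155161  0.         -2.25036112] [-0.33017215  0.43015526 -0.04418853  1.09645253  0.         -0.45957215]
1.6333 [503.58279779 389.04248263 431.88589756]
[318.58675686 257.27221538]
[318.96688972 245.21669283]
[365.76741681 188.00748735]
[337.1334113  313.21368334]
```

View pics/w1.png

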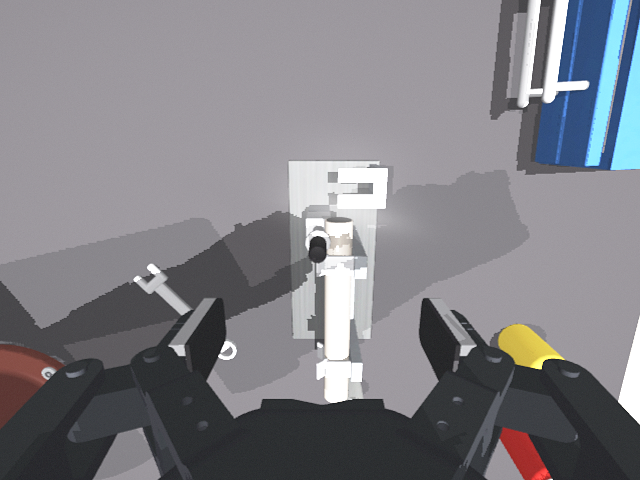

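The wrist view shows the pin grip's top at (318,256), the notch plate with prongs at rows about 175 and 202, and the slot's end near u = 372. These agree with the projected estimates; I'll refine them with intensity profiles.

Run:
```python
from h import *
import pickle
c=pickle.load(open("w1.pkl","rb")); g=cv2.cvtColor(c[0],cv2.COLOR_BGR2GRAY)
print(g[164:214,350].tolist()); print(g[164:214,362].tolist()); print("row188",g[188,325:392].tolist())
m=(g<45).astype(np.uint8)[225:268,300:336]; print(m.sum()); 
for r in range(m.shape[0]): print(225+r,''.join('%4d'%v for v in g[225+r,303:334]))
```

```text
[235, 236, 236, 227, 255, 255, 255, 255, 255, 255, 255, 255, 255, 255, 255, 255, 255, 255, 255, 170, 239, 236, 234, 234, 236, 236, 237, 237, 226, 152, 243, 255, 255, 255, 255, 255, 255, 255, 255, 255, 255, 255, 255, 255, 255, 228, 229, 230, 229, 229]
[233, 230, 211, 204, 255, 255, 255, 255, 255, 255, 255, 255, 255, 255, 255, 255, 255, 255, 255, 143, 150, 153, 153, 152, 132, 137, 138, 140, 136, 138, 243, 255, 255, 255, 255, 255, 255, 255, 255, 255, 255, 255, 255, 255, 255, 222, 224, 225, 226, 225]
row188 [231, 233, 234, 237, 236, 234, 233, 231, 231, 231, 233, 233, 235, 232, 232, 232, 233, 233, 233, 234, 236, 236, 233, 235, 237, 236, 236, 232, 232, 235, 229, 220, 189, 133, 135, 133, 135, 132, 131, 132, 135, 134, 132, 130, 136, 140, 138, 138, 255, 255, 255, 255, 255, 255, 255, 255, 255, 255, 255, 255, 255, 255, 140, 146, 147, 147, 148]
43
225  142 140 174 255 255 255 255 255 255 255 248 247 241 226 245 255 255 255 255 255 255 198 189 226 243 250 253 254 255 255 255
226  141 139 149 255 255 255 247 247 248 249 248 233 193 148 146 154 153 156 185 255 255 201 191 228 243 250 253 254 255 25
[... 4594 characters left out ...]
128 168 204 219 225 242 245 243 247 247 247 247 248 247
263  101 101 100 104 106 106 103 100 143 197 207 175 110 166 192 154 181 220 218 219 215 219 234 245 242 247 247 247 247 247 247
264  104 101 103 105 107 105 105 102  96 146 203 170 112 189 234 222 214 214 213 215 214 225 242 244 242 246 246 246 247 247 247
265  104 101 101 105 106 107 105 102  99 151 204 167 113 185 229 216 212 212 213 214 214 218 235 245 242 247 247 246 244 245 244
266  103 100 102 106 106 106 103 102  98 147 203 167 109 186 229 216 212 209 211 215 213 226 243 246 245 249 249 240 206 209 208
267  101 103 102 103 105 106 102 102 101 151 202 168 110 185 228 217 211 211 214 215 212 225 244 244 241 245 246 236 209 210 208
```

Run:
```python
from h import *
import pickle
c=pickle.load(open("w1.pkl","rb"));g=cv2.cvtColor(c[0],cv2.COLOR_BGR2GRAY)
print("grip",onz(c,317.3,254.5,169.5),"mid body row244",onz(c,317.8,244,150))
print("slot end",onz(c,372.5,188.2,85),"edges",onz(c,362,168,85),onz(c,362,208.5,85),onz(c,350,183.1,85),onz(c,350,193.5,85))
print("front row175/200",g[175,328:345].tolist(),g[200,328:345].tolist())
# flange underside ring extremes rows 237-ish
print("flange cols", onz(c,305.3,241,135.5),onz(c,329.3,241,135.5))
# tube ends
print(g[212:232,338].tolist(), g[390:412,338].tolist(), g[310,315:362].tolist())
```

```text
grip [495.05356397 299.50520547 169.5       ] mid body row244 [495.39255296 302.68693611 150.        ]
slot end [553.7098485  340.75361131  85.        ] edges [543.08242786 361.92569998  85.        ] [542.45253001 319.82477548  85.        ] [530.40860355 347.18485446  85.        ] [530.13508342 336.38129353  85.        ]
front row175/200 [153, 160, 157, 155, 154, 152, 154, 155, 152, 147, 255, 255, 255, 255, 255, 255, 255] [226, 188, 190, 191, 190, 188, 189, 187, 183, 238, 255, 255, 255, 255, 255, 255, 255]
flange cols [483.4726603  301.74539373 135.5       ] [505.84831324 300.64130298 135.5       ]
[225, 224, 224, 223, 216, 140, 129, 126, 119, 111, 162, 255, 255, 255, 255, 255, 255, 255, 255, 255] [255, 255, 255, 255, 255, 255, 255, 255, 255, 255, 255, 255, 29, 41, 42, 48, 48, 48, 48, 45, 44, 45] [101, 106, 105, 102, 106, 102, 100, 101, 99, 138, 206, 237, 249, 253, 254, 255, 255, 255, 255, 255, 255, 255, 255, 255, 255, 255, 255, 255, 255, 255, 255, 255, 255, 253, 246, 249, 255, 255, 243, 188, 191, 188, 195, 198, 195, 194, 198]
```

Run:
```python
from h import *
import pickle
robot.move_gripper(50,40)
robot.move_to([495.3,298.8,175],down(YS)); robot.movel([495.3,298.8,139],speed=100)
robot.move_gripper(0,40); print(robot.get_gripper_width(),robot.get_finger_force(),robot.get_contact_force())
robot.movel([495.3,298.8,150],speed=60); print(robot.get_contact_force())
robot.movel([495.3,298.8,197],speed=150); print(robot.get_contact_force(),robot.get_gripper_width())
seat=np.array([546.6,341.0,0]); p=seat-52*XS; print(p)
robot.movel([*p[:2],197],speed=200); robot.movel([*p[:2],101],speed=180)
print(robot.get_contact_force(),robot.get_tcp_pos())
c=cam("wrist"); cv2.imwrite("pics/w2.png",c[0]); pickle.dump(c,open("w2.pkl","wb"))
s=cam("scene"); pickle.dump(s,open("s2.pkl","wb"));t=cam("top"); pickle.dump(t,open("t2.pkl","wb"))
f=np.zeros((600,800,3),np.uint8); f[:480,:640]=0
a=cv2.resize(c[0][200:400,220:440],None,fx=1.8,fy=1.5*1.2); b=cv2.resize(s[0][230:400,380:500],None,fx=3.5,fy=3.5)
f[:a.shape[0],:a.shape[1]]=a; f[:min(600,b.shape[0]),396:396+min(404,b.shape[1])]=b[:600,:404]
cv2.imwrite("pics/v2.png",f); print(robot.get_t())
```

```text
-0.2412559832093438 0.0 [-0.28242674 -0.16909113 -0.15615893]
[-0.19749154 -0.2232184   0.27988142]
[ 0.0438588  -0.28647736 -0.56130313] 0.3160317468638211
[494.67028816 343.70278156   0.        ]
[0.22533703 0.0730383  0.13825484] [495.12029075 343.47855268 101.73733384]
5.5333
```

View pics/v2.png

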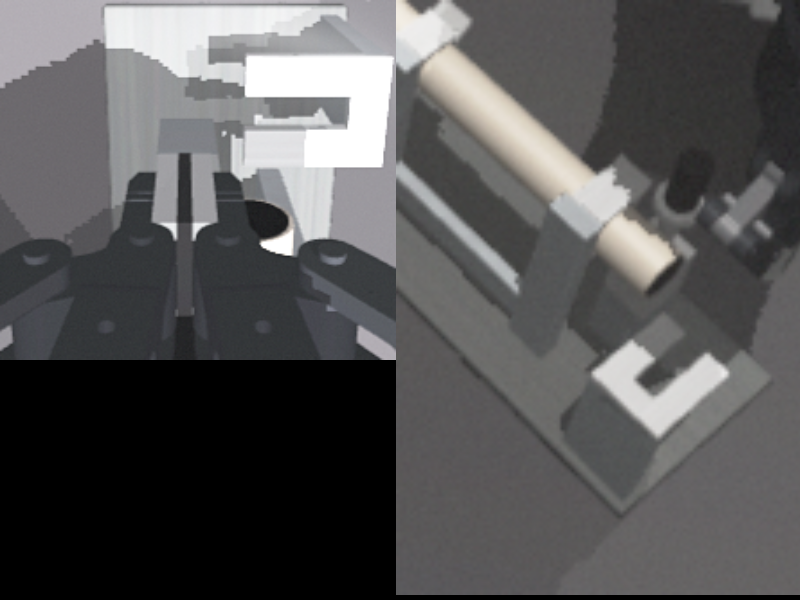

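The gripper closed on nothing. In the scene crop the pin still stands in its bore, apparently untouched, and the wrist crop shows empty shut fingers. I'll check which measurement is wrong.

Run:
```python
from h import *
import pickle
w1,w,s,t,S,T=[pickle.load(open(n+".pkl","rb")) for n in("w1","w2","s2","t2","scene","top")]
for n,P in(("tcp",[495,343.5,101.7]),("tubeend+y top",[516.7,318,124]),("pin top",[495.3,298.8,169.5]),("seat",[546.6,341,85])):
    print(n,"w1",proj(w1,P).round(),"w2",proj(w,P).round(),"s",proj(s,P).round(),"t",proj(t,P).round())
print(np.abs(s[0].astype(int)-S[0]).mean(),np.abs(t[0].astype(int)-T[0]).mean())
print("now",robot.get_tcp_pos(),robot.get_qpos(),robot.get_t())
a=cv2.resize(t[0][230:360,130:300],None,fx=3,fy=3); b=cv2.resize(s[0][200:380,360:560],None,fx=2.2,fy=2.2)
f=np.zeros((max(a.shape[0],b.shape[0]),800,3),np.uint8)
a=a[:,:400]; f[:a.shape[0],:a.shape[1]]=a; f[:b.shape[0],400:]=b[:,:400]; 
cv2.imwrite("pics/v3.png",f)
```

```text
tcp w1 [316. 191.] w2 [321. 272.] s [477. 314.] t [157. 313.]
tubeend+y top w1 [340. 220.] w2 [362. 329.] s [459. 305.] t [168. 300.]
pin top w1 [318. 255.] w2 [326. 427.] s [465. 275.] t [173. 312.]
seat w1 [366. 188.] w2 [402. 262.] s [453. 337.] t [162. 284.]
7.8041395399305555 6.8751410590277775
now [495.6241323  344.0653897  102.43076362] [ 4.85713537e-01  4.95999884e-01 -8.46071402e-02  9.87809116e-01
 -1.49274572e-05  2.10864382e+00] 5.5333
```

View pics/v3.png

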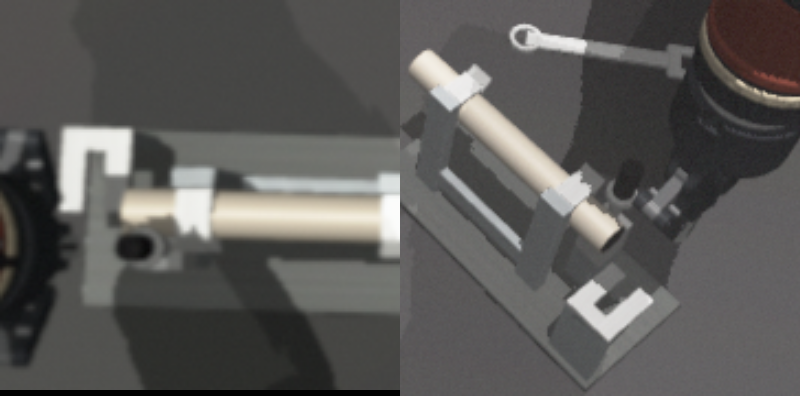

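Run:
```python
from h import *
import pickle
w,s,t,S,T=[pickle.load(open(n+".pkl","rb")) for n in("w2","s2","t2","scene","top")]
print("camw",-w[2].T@w[3], "axis",w[2][2])
def tri(*L):
    A=np.zeros((3,3));b=np.zeros(3)
    for c,u,v in L:
        o,d=ray(c,u,v);d/=np.linalg.norm(d);M=np.eye(3)-np.outer(d,d);A+=M;b+=M@o
    return np.linalg.solve(A,b)
print("w+s",tri((w,323,266),(s,476,292)),"s+t",tri((s,476,292),(t,155,312.7)))
for z in(100,130,160):print(z,onz(w,323,266,z),onz(s,476,292,z),onz(t,155,312.7,z))
from scipy.spatial.transform import Rotation as Ro
print(Ro.from_quat(robot.get_ee_rot()).as_matrix().round(3), robot.get_contact_force())
f=np.vstack([np.hstack([cv2.resize(s[0][240:330,430:530],None,fx=4,fy=4)]),]); g=cv2.resize(t[0][270:360,120:220],None,fx=4,fy=4)
f=cv2.convertScaleAbs(np.hstack([f,g]),alpha=1.8,beta=15)
cv2.imwrite("pics/v4.png",f)
```

```text
camw [499.59260135 416.71506463 283.78929369] axis [-0.01398404 -0.28549555 -0.95827801]
w+s [491.98308125 339.88925507 132.45650023] s+t [496.88178969 329.04574015 157.48587683]
100 [496.64371773 346.68942118 100.        ] [461.26577793 315.9584688  100.        ] [495.47650835 348.14126692 100.        ]
130 [497.12506518 358.119735   130.        ] [481.03676217 321.52680851 130.        ] [495.27334527 339.61218017 130.        ]
160 [497.60641264 369.55004882 160.        ] [500.80774641 327.09514822 160.        ] [495.0701822  331.08309342 160.        ]
[[ 0.052  0.999  0.002]
 [ 0.999 -0.052  0.001]
 [ 0.001  0.002 -1.   ]] [ 0.41480616  0.71742339 -1.05258882]
```

View pics/v4.png

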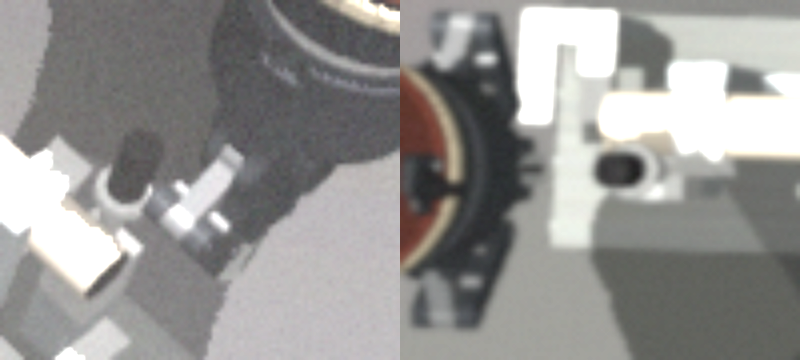

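This crop shows the dark shut fingers reaching down near (205,270) in crop pixels, close to the pin at (135,170), which has not moved. I'll go back with the fingers open and look again before closing.

Run:
```python
from h import *
import pickle
robot.movel([495.3,340,200],speed=250); print(robot.get_tcp_pos())
robot.move_gripper(50,40); print(robot.get_gripper_width())
robot.movel([495.3,298.8,190],speed=200); print(robot.get_tcp_pos())
robot.movel([495.3,298.8,139],speed=100)
print(robot.get_tcp_pos(),robot.get_gripper_width(),robot.get_contact_force())
w=cam("wrist");s=cam("scene");pickle.dump((w,s),open("p5.pkl","wb"))
print([proj(w,P).round() for P in([495.3,298.8,169.5],[495.3,298.8,139])],proj(s,[495.3,298.8,139]))
f=np.hstack([cv2.resize(w[0][150:450,180:460],(400,428)),cv2.resize(s[0][220:327,420:520],(400,428))])
cv2.imwrite("pics/v5.png",cv2.convertScaleAbs(f,alpha=1.5,beta=15)); print(robot.get_t())
```

```text
[495.74317834 340.27469251 201.03750738]
50.06667623145772
[495.30685523 298.21507761 190.01513171]
[495.56299482 299.21954653 139.45295631] 49.70707363990317 [ 0.86763474 -0.23349529  0.24775422]
[array([320., 295.]), array([320., 273.])] [460.63724222 285.1854204 ]
7.7333
```

View pics/v5.png

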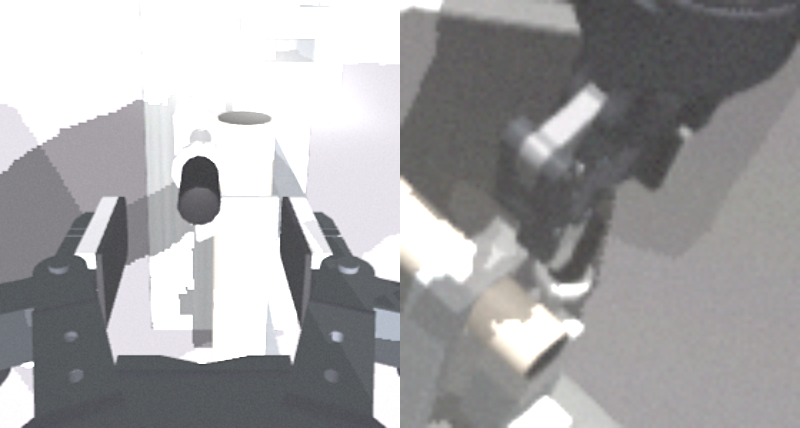

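The view shows the pin between the open pads with its top at crop row 208. But the pads' tips, at crop (125,197) and (281,197), span about 108 px for 50 mm. That puts them roughly 40 mm short of the TCP, so the first close slipped off the top of the grip. I'll go lower and close with feedback.

Run:
```python
from h import *
import pickle
robot.movel([495.3,298.8,120],speed=100); print(robot.get_contact_force())
robot.move_gripper(24,40); w=cam("wrist"); 
robot.move_gripper(0,40); print(robot.get_gripper_width(),robot.get_finger_force(),robot.get_contact_force(),robot.get_tcp_pos())
w2=cam("wrist"); pickle.dump((w,w2),open("p6.pkl","wb")); print(robot.get_t())
print(proj(w,[495.3,298.8,169.5]),proj(w2,[495.3,298.8,169.5]))
```

```text
[0.73130264 0.23612862 0.56353388]
13.336351136489741 38.97354304790497 [ 0.8538858  -0.55361776  2.38101284] [495.44230358 298.885954   120.26939663]
8.7917
[320.00092929 313.69393872] [320.08855501 313.79296595]
```

Run:
```python
from h import *
for z in(112,):
    robot.move_gripper(26,40); robot.movel([495.3,298.8,z],speed=60); print(z,robot.get_contact_force())
    robot.move_gripper(0,40); print(robot.get_gripper_width(),robot.get_finger_force(),robot.get_contact_force())
robot.movel([495.3,298.8,z+12],speed=50); print(robot.get_contact_force(),robot.get_gripper_width())
s=cam("scene");w=cam("wrist"); t=cam("top")
import pickle; pickle.dump((w,s,t),open("p7.pkl","wb"))
print(robot.get_t())
g=cv2.cvtColor(w[0],cv2.COLOR_BGR2GRAY)
P=proj(w,[495.3,298.8,181.5]).round().astype(int);print(P)
for r in range(P[1]-40,P[1]+24,3): print(r,g[r,P[0]-24:P[0]+26:2].tolist())
```

```text
112 [ 0.64162628 -0.56436296 -0.25311841]
14.136696418502988 38.962340354919434 [ 0.30918903  0.12071345 -0.98604505]
[-0.12915331 -0.71570684 -0.1405918 ] 14.075180236245897
10.1417
[320 323]
283 [148, 128, 162, 229, 229, 229, 197, 26, 36, 37, 35, 36, 37, 40, 37, 36, 38, 37, 36, 82, 235, 229, 230, 232, 173]
286 [154, 157, 156, 146, 38, 63, 30, 38, 37, 34, 35, 39, 37, 40, 37, 34, 39, 36, 36, 35, 154, 71, 38, 123, 183]
289 [155, 153, 157, 136, 43, 49, 35, 38, 36, 38, 39, 36, 36, 37, 41, 38, 40, 36, 40, 33, 33, 76, 43, 110, 164]
292 [156, 155, 152, 107, 46, 50, 34, 34, 36, 40, 37, 36, 34, 35, 36, 37, 38, 35, 34, 38, 38, 44, 47, 88, 154]
295 [151, 153, 154, 79, 47, 45, 34, 39, 38, 39, 39, 37, 35, 35, 38, 33, 36, 36, 36, 36, 35, 43, 46, 67, 156]
298 [154, 154, 154, 39, 47, 41, 37, 37, 37, 34, 34, 36, 35, 37, 37, 36, 34, 35, 36, 37, 37, 44, 45, 42, 157]
301 [151, 153, 147, 40, 45, 42, 38, 41, 35, 33, 38, 38, 37, 37, 37, 33, 35, 37, 38, 38, 34, 42, 45, 42, 124]
304 [153, 155, 132, 44, 44, 44, 39, 34, 36, 34, 34, 37, 37, 37, 36, 40, 39, 38, 34, 38, 40, 40, 43, 47, 113]
307 [152, 153, 106, 4
[... 840 characters left out ...]
[241, 166, 71, 70, 43, 60, 187, 51, 44, 50, 48, 46, 50, 50, 49, 51, 46, 50, 48, 45, 172, 75, 40, 61, 74]
334 [48, 60, 76, 69, 42, 89, 215, 217, 164, 40, 46, 51, 49, 50, 51, 50, 48, 49, 69, 172, 195, 105, 37, 60, 76]
337 [51, 60, 75, 70, 44, 119, 213, 212, 211, 185, 118, 110, 102, 82, 73, 99, 114, 147, 170, 182, 194, 140, 41, 69, 78]
340 [52, 60, 74, 73, 39, 146, 210, 211, 209, 181, 116, 111, 113, 109, 107, 113, 111, 145, 174, 181, 192, 167, 37, 68, 75]
343 [52, 59, 73, 71, 36, 154, 211, 211, 209, 181, 114, 111, 113, 110, 108, 111, 112, 144, 173, 182, 194, 172, 39, 68, 73]
346 [51, 56, 76, 69, 34, 175, 209, 211, 209, 181, 114, 112, 114, 110, 108, 111, 111, 147, 172, 184, 193, 179, 36, 66, 77]
```

The pin is held now: its top tracks the gripper at row 322, as predicted. Next I'll lift it and park it in the notch with force checks.

Run:
```python
from h import *
import pickle
F=robot.get_contact_force
robot.movel([495.3,298.8,168],speed=150)
seat=np.array([546.7,340.6,0])
def P(back,z): return [*(seat-back*XS)[:2],z]
robot.movel(P(52,168),speed=200); robot.movel(P(52,72.5),speed=180)
f0=np.array(F()); print("pre",f0,robot.get_gripper_width())
ok=True
for b in(38,30,24,16,8,0):
    robot.movel(P(b,72.5),speed=60); f=np.array(F())-f0; print(b,f.round(1))
    if np.abs(f).max()>8: ok=False;break
if ok:
    for z in(70,69,68,67.5,67,66.5,66):
        robot.movel(P(0,z),speed=30); f=np.array(F())-f0; print(z,f.round(1))
        if f[2]>4: break
w,s=cam("wrist"),cam("scene"); pickle.dump((w,s),open("p8.pkl","wb")); print(robot.get_t())
```

```text
pre [-0.75157797  0.74225379  0.06725616] 14.488279398501085
38 [ 0.6 -0.4 -0.8]
30 [ 0.8 -0.9  0.1]
24 [ 1.6 -0.8 -0.5]
16 [ 1.  -0.8 -0.6]
8 [ 0.2 -0.6 -1.1]
0 [ 0.3 -1.7 -0.7]
70 [ 1.8 -1.1 -1.3]
69 [ 0.7 -0.8 -0.7]
68 [ 0.4  0.3 -0.2]
67.5 [ 0.6 -0.3 -0.5]
67 [-0.8 -1.   4.1]
14.7583
```

Run:
```python
from h import *
import pickle
robot.move_gripper(36,40); f=robot.get_contact_force(); p=robot.get_tcp_pos()
robot.movel([p[0],p[1],150],speed=150); print(f,robot.get_contact_force())
robot.movel([505,300,200],speed=250)
w,s,t=cam("wrist"),cam("scene"),cam("top"); pickle.dump((w,s,t),open("p9.pkl","wb")); print(robot.get_t())
a=cv2.resize(w[0][150:350,220:440],(396,360)); b=cv2.resize(s[0][250:400,380:530],(400,400)); 
f=np.zeros((600,800,3),np.uint8); f[:360,:396]=a; f[:400,400:]=b
c=pickle.load(open("p6.pkl","rb"))[0]; f[360:600,:396]=cv2.resize(c[0][200:345,200:440],(396,240)); f[400:600,400:]=cv2.resize(t[0][260:360,130:330],(400,200))
cv2.imwrite("pics/v9.png",cv2.convertScaleAbs(f,alpha=1.3,beta=10))
for P in([546.7,341.1,125],[546.7,341.1,91]): print(proj(w,P),proj(s,P))
```

```text
[ 0.92787937 -0.35631349 -0.95533444] [ 0.95240945 -0.37520602 -0.60236268]
16.4083
[372.79342039 183.04348261] [459.15517447 326.36183965]
[367.03773219 178.42776935] [454.25807893 335.85364934]
```

View pics/v9.png

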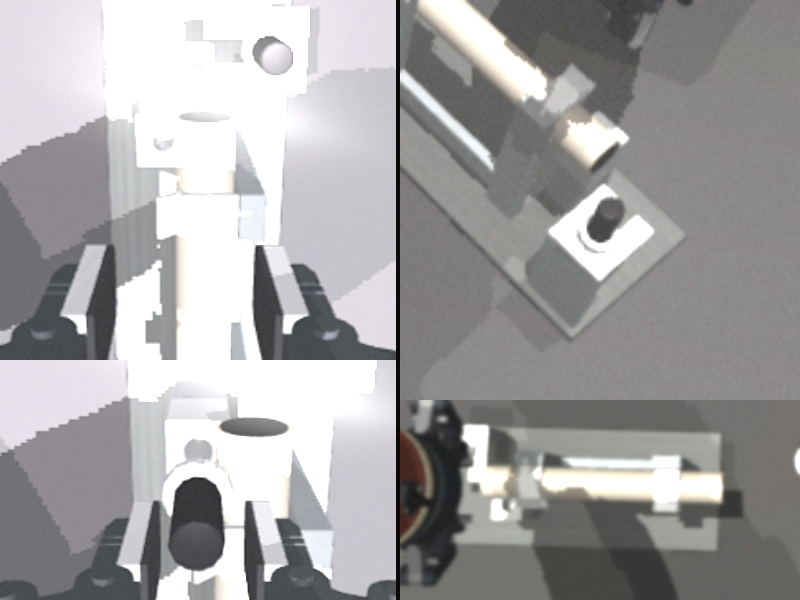

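Reading the picture: the pin stands upright in the notch with its flange on the plate. Its top is at crop (607,207), within 2 px of the prediction. The finger tips sit about 38 mm short of the nominal TCP at every opening, so I'll plan with that offset and grasp the tube next.

Run:
```python
from h import *
import pickle
F=lambda:np.array(robot.get_contact_force()).round(1)
q=down(YS); c=np.array([511.0,211.7])
robot.move_gripper(58,100); robot.move_to([*c,140],q)
for z in(100,75,56):
    robot.movel([*c,z],speed=120); print(z,F())
robot.move_gripper(0,100); print(robot.get_gripper_width(),robot.get_finger_force(),F(),robot.get_tcp_pos(),robot.get_t())
```

```text
100 [-0.4 -0.1 -0. ]
75 [0.3 0.9 0.6]
56 [-0.3  0.  -0.5]
25.13031516784408 97.9250693321228 [-3.4  0.2  5. ] [510.53088191 211.8246374   56.46946756] 18.8083
```

Run:
```python
from h import *
import pickle
F=lambda:np.array(robot.get_contact_force()).round(1)
p=np.array([511.0,211.7,56.])
for d in(8,16,24,32,40,52,66):
    robot.movel(p-d*XS,speed=70); print(d,F(),round(robot.get_gripper_width(),1),np.round(robot.get_torque(),2))
p=p-66*XS; robot.movel([p[0],p[1],80],speed=60); print(F()); robot.movel([p[0],p[1],190],speed=180)
print(F(),robot.get_gripper_width())
w,s,t=cam("wrist"),cam("scene"),cam("top"); pickle.dump((w,s,t),open("p10.pkl","wb")); print(robot.get_t(),robot.get_tcp_pos())
# tube mask in top: tan colour
for c in(t,s):
    h=cv2.cvtColor(c[0],cv2.COLOR_BGR2HSV); m=cv2.inRange(h,(5,25,110),(25,140,255)); n,l,st,ce=cv2.connectedComponentsWithStats(m)
    for i in range(1,n):
        if st[i,4]>60: print(st[i],ce[i].round(1),cv2.minAreaRect(np.argwhere(l==i)[:,::-1].astype(np.float32)))
axis=np.array([p[0],p[1],244]); print([proj(t,axis+k*SY).round(1) for k in(-105,105)],[proj(s,axis+k*SY).round(1) for k in(-105,105)])
```

```text
8 [ 6.7 -0.1 -1.1] 24.7 [-0.01 -1.28 -0.11]
16 [ 4.6  0.4 -0.7] 25.3 [ 0.08 -0.99 -0.05]
24 [-4.3  0.2  2.1] 24.9 [ 0.1   0.96 -0.05]
32 [ 0.5  0.2 -1.9] 25.3 [-0.01 -0.    0.02]
40 [ 0.2  0.2 -0.9] 24.8 [-0.02 -0.04 -0.01]
52 [-0.2  0.  -1.8] 25.0 [ 0.02 -0.01  0.05]
66 [-0.6 -0.3 -2. ] 25.4 [-0.02 -0.01 -0.02]
[-0.1  0.  -2.1]
[-0.4 -0.8 -1.2] 25.14822543750496
22.275 [444.21179616 214.83703278 188.68138738]
[ 112    0  134   55 2693] [189.3  15.2] ((178.5, 27.0), (133.0, 54.0), 0.0)
[249   0  24  12  99] [259.8   5.2] ((260.0961608886719, 6.019230842590332), (22.553354263305664, 10.198038101196289), 11.309930801391602)
[380   0  61  27 743] [413.3   8.9] ((410.0, 13.0), (26.0, 60.0), 90.0)
[490   0  22  16 110] [500.7   5.8] ((501.0384216308594, 4.692298889160156), (20.246557235717773, 14.97690486907959), 33.690067291259766)
[239  29  22  18 115] [248.6  36.2] ((249.5, 37.5), (21.0, 17.0), 0.0)
[388  32  15  16  75] [394.8  39.5] ((395.0479431152344, 39.705482482910156), (9.93127155303955, 16.3865966796875), 65.55604553222656)
[196  35  20  23 119] [205.2  46.8] ((204.959991455078
[... 842 characters left out ...]
622528076171875, 13.791215896606445), 31.159305572509766)
[400 153  34  27 411] [415.2 166.2] ((415.65570068359375, 167.213134765625), (32.777442932128906, 15.364425659179688), 39.80556869506836)
[454 193  59  52 585] [478.  219.5] ((481.20733642578125, 218.8658447265625), (65.74915313720703, 17.335289001464844), 38.65980529785156)
[251 273  41  53 243] [270.8 299.9] ((270.6824035644531, 298.6554260253906), (59.98377990722656, 8.951067924499512), 54.46232223510742)
[ 77 311  17  17  79] [ 84.2 316.9] ((82.96792602539062, 316.2622375488281), (13.08448600769043, 18.490283966064453), 42.51044845581055)
[array([283.5, 345.8]), array([146.4, 341.8])] [array([406.4, 158.8]), array([508.3, 239.8])]
```

The tube is free and held. I'll carry it over and lower it with force feedback.

Run:
```python
from h import *
import pickle
F=lambda:np.array(robot.get_contact_force())
q=down(YC); v=np.array([459.0,-195.5])
robot.movel([*v,190],q,speed=260); robot.movel([*v,24],speed=170)
f0=(F()+F()+F())/3; print("f0",f0.round(1),robot.get_t(),robot.get_gripper_width())
x=0.;z=24
while z>-2:
    z-=1; robot.movel([*(v+x*XC[:2]),z],speed=40); f=F()-f0; fx=f@XC; 
    if np.abs(f).max()>2: print(z,round(x,1),f.round(1),round(fx,1),np.round(robot.get_torque(),2))
    if f[2]>12: break
    if f[2]>2.5 and abs(fx)>2: x+=np.sign(fx)*0.7
print(z,x,robot.get_tcp_pos(),robot.get_t())
```

```text
f0 [ 0.6 -0.8 -1.3] 25.1333 24.94934391021228
9 0.0 [-2.2  0.3  3.5] -2.2 [-0.12  0.26 -0.04]
8 -0.7 [-3.3  0.6  6.8] -3.2 [-0.04  0.53 -0.01]
7 -1.4 [-4.7  0.7 10.7] -4.5 [0.   0.78 0.03]
6 -2.1 [-5.4  2.3 20. ] -5.0 [ 0.41  1.04 -0.  ]
6 -2.0999999999999996 [ 457.38738578 -196.15558328    7.25949307] 29.6333
```

Run:
```python
from h import *
import pickle
F=lambda:np.array(robot.get_contact_force())
v=np.array([459.0,-195.5]); f0=np.array([.6,-.8,-1.3])
for x,z in((-3,8),(-3,7),(-3,6.3)):
    robot.movel([*(v+x*XC[:2]),z],speed=40); f=F()-f0; print(x,z,f.round(1),round(f@XC,1),np.round(robot.get_torque(),2),np.round(robot.get_tcp_pos(),1))
t=cam("top"); s=cam("scene"); pickle.dump((t,s),open("p11.pkl","wb")); print(robot.get_t())
for c in(t,s):
    h=cv2.cvtColor(c[0],cv2.COLOR_BGR2HSV); m=cv2.inRange(h,(5,25,110),(25,140,255)); n,l,st,ce=cv2.connectedComponentsWithStats(m)
    for i in range(1,n):
        if st[i,4]>60 and st[i,1]>100: print(st[i],ce[i].round(1),[np.round(k,1) for k in cv2.minAreaRect(np.argwhere(l==i)[:,::-1].astype(np.float32))])
for k in(-105,105): print([proj(c,[459-2.5,-196,60]+k*CY).round(1) for c in(t,s)])
```

```text
-3 8 [1.4 1.6 4. ] 1.6 [ 0.1  -0.2  -0.04] [ 456.6 -196.     8.2]
-3 7 [1.9 2.1 6.9] 2.1 [ 0.31 -0.52 -0.05] [ 457.4 -196.2    7.4]
-3 6.3 [-0.7  2.9 16.4] -0.3 [ 0.53 -0.04 -0.03] [ 457.4 -196.2    7.3]
30.4833
[288 198  64  15 379] [319.5 205.5] [array([319.6, 205.5]), array([63.3,  8.7]), np.float64(6.3)]
[401 320  48  22 690] [424.3 330.2] [array([425.1, 330.3]), array([15.3, 48.5]), np.float64(80.8)]
[245 124  13  14  69] [250.4 130.7] [array([251.2, 130.6]), array([16.5,  6. ]), np.float64(31.0)]
[283 142  39  33 434] [300.8 158.7] [array([299.4, 157.7]), array([44.4, 12.1]), np.float64(31.8)]
[252 274  40  51 247] [271.4 300.9] [array([270.7, 298.5]), array([60.1,  9.2]), np.float64(54.9)]
[array([512.2, 318.2]), array([249.3, 125.6])]
[array([400. , 335.7]), array([320.6, 170.5])]
```

Seated: the force is about 16 N, nearly pure vertical, with the sideways force nulled. I'll release, rise, and swing the clamp down.

Run:
```python
from h import *
import pickle
F=lambda:np.array(robot.get_contact_force())
v=np.array([459.0,-195.5])-3*XC[:2]
robot.movel([*v,7.2],speed=30); robot.move_gripper(50,40); print(F().round(1))
robot.movel([*v,60],speed=80); robot.movel([*v,195],speed=220); robot.move_gripper(0,40)
H=np.array([507.9,-129.0,84.]); q=(Ro.from_quat(down(YC))*Ro.from_euler('z',-np.pi/2)).as_quat()
s=H+70*XC; robot.movel([s[0],s[1],195],q,speed=220)
f0=(F()+F()+F())/3
robot.movel([s[0],s[1],116],speed=150); print(robot.get_t(),(F()-f0).round(1))
for th in np.arange(1.85,0.05,-0.15):
    u=-np.cos(th)*XC+np.sin(th)*np.array([0,0,1]); n=np.sin(th)*XC+np.cos(th)*np.array([0,0,1])
    p=H+75*u+4*n+11*XC-[0,0,38]; robot.movel(p,speed=120); f=F()-f0; print(round(th,2),f.round(1),end=' ')
    if np.abs(f).max()>25: print("STOP");break
else:
    p=H-64*XC; z=p[2]+8-38
    while z>p[2]-38-14:
        robot.movel([p[0],p[1],z],speed=60); f=F()-f0; print("z",round(z,1),f.round(1))
        if f[2]>10: break
        z-=1.5
t=cam("top"); c=cam("scene"); pickle.dump((t,c),open("p12.pkl","wb")); print(robot.get_t())
```

```text
[0.2 0.5 1. ]
35.5917 [-0.1  0.6 -0.2]
1.85 [-0.5  0.6 -0.4] 1.7 [0.3 1.6 0.8] 1.55 [-0.   1.  -0.3] 1.4 [-0.1  1.   0.5] 1.25 [-0.5  0.4  0.4] 1.1 [-0.4  1.1 -0.5] 0.95 [-0.7  0.3  0.4] 0.8 [0.3 0.2 1.3] 0.65 [-0.1  1.4  1.3] 0.5 [ 0.2  0.8 -0.1] 0.35 [ 0.1  1.3 -0.1] 0.2 [0.7 0.1 0.8] z 54.0 [-0.2  1.  -0.5]
z 52.5 [-0.9  1.4 -0.1]
z 51.0 [-0.2  0.5 -0.1]
z 49.5 [0.2 0.7 1.3]
z 48.0 [-2.   1.6 12.3]
40.2083
```

Run:
```python
from h import *
import pickle
p=robot.get_tcp_pos(); robot.movel([p[0],p[1],150],speed=200); robot.movel([p[0]-40,p[1]+190,230],speed=300)
t,c=cam("top"),cam("scene"); pickle.dump((t,c),open("p13.pkl","wb")); print(robot.get_t())
H=np.array([507.9,-129.0,84.])
for n,k in(("top",t),("scene",c)):
    g=cv2.cvtColor(k[0],cv2.COLOR_BGR2GRAY)
    for th in(0,.1,.3,1.85):
        b=H+97*(-np.cos(th)*XC+np.sin(th)*np.array([0,0,1])); u,w=proj(k,b).round().astype(int); print(n,th,(u,w),g[w-1:w+2,u-1:u+2].mean().round())
u,w=415,330
g=cv2.cvtColor(t[0],cv2.COLOR_BGR2GRAY)
for r in range(270,352,3): print(r,' '.join('%3d'%x for x in g[r,395:460:2]))
```

```text
41.8167
top 0 (np.int64(430), np.int64(353)) 47.0
top 0.1 (np.int64(431), np.int64(353)) 45.0
top 0.3 (np.int64(433), np.int64(352)) 39.0
top 1.85 (np.int64(427), np.int64(282)) 106.0
scene 0 (np.int64(316), np.int64(143)) 66.0
scene 0.1 (np.int64(316), np.int64(139)) 82.0
scene 0.3 (np.int64(315), np.int64(134)) 94.0
scene 1.85 (np.int64(273), np.int64(141)) 228.0
270  79  79  78  79  79  79  79  79  80  79  79  80  78  80  79  79  80  79  79  80  79  79  80  79  79  79  79  80  79  78  80  80  80
273  78  79  80  78  79  78  79  79  78  78  78  79  79  79  79  79  79  79  79  78  79  79  78  80  79  80  79  78  79  79  79  80  79
276  80  78  79  79  80  79  79  78  79  78  80  79  79  80  79  79  79  79  80  79  78  79  78  77  79  79  79  77  76  78  81  79  82
279  79  78  79  78  79  79  79  79  78  79  78  79  73  70  77  79  79  77  77  77  81  80  77  87  99 105 113 117 119 123 124 123 125
282  80  79  79  79  79  75  68  74  78  73  74  78  75  77  88 103 112 116 119 122 124 123 124 125 124 124 125 123 122 123 121 123 123
285  72  77  79  82  92 101  99 103 113 122 124 122 
[... 2375 characters left out ...]
  84  87 107 111 112
339  80  80  67  66 173 196 188 179 169 158 148 141 155 167 171 244 246 246 244 164 111 112 114 121 122 123 122 122 119 115 114 108 100
342  79  81  78  69  95  97  92  89 100 112  94 114 162 189 165 243 246 246 246 212 117 109 104  92  87  88  82  78  79  81  80  80  79
345  80  80  77  87 123 125 125 124 122 120 110  94 186 208 135 225 246 246 246 223  97  79  80  80  79  79  79  80  79  81  80  80  80
348  81  80  80  74  84  82  88  80  74  80  80  74  72  70  60 194 196 102 110 165 104  79  79  80  79  79  79  79  78  79  80  79  79
351  79  79  80  80  80  80  79  80  80  79  79  80  80  77  54  68  47  53  51  36  62  80  81  79  80  80  80  80  80  80  80  80  80
```

The numbers show the arm lying across the tube. I'll check its exact angle from the ball's position, and verify the tube's centring and the pin.

Run:
```python
from h import *
import pickle
t,c=pickle.load(open("p13.pkl","rb")); T,S=[pickle.load(open(n+".pkl","rb")) for n in("top","scene")]
def blob(k,u,w,R=12,th=62):
    g=cv2.cvtColor(k[0],cv2.COLOR_BGR2GRAY)[w-R:w+R,u-R:u+R]; m=(g<th).astype(np.uint8); n,l,st,ce=cv2.connectedComponentsWithStats(m); return [(st[i].tolist(),(ce[i]+[u-R,w-R]).round(1).tolist()) for i in range(1,n) if st[i,4]>15]
print(blob(c,316,141),blob(t,430,353))
g=cv2.cvtColor(c[0],cv2.COLOR_BGR2GRAY)
for r in range(128,156): print(r,' '.join('%3d'%x for x in g[r,302:332]))
def ends(k):
    h=cv2.cvtColor(k[0],cv2.COLOR_BGR2HSV); m=cv2.inRange(h,(5,20,90),(28,150,255)); n,l,st,ce=cv2.connectedComponentsWithStats(m); return [st[i].tolist() for i in range(1,n) if st[i,4]>50 and st[i,1]>100]
print("top",ends(t)); print("scene",ends(c))
V=np.array([456.1,-196.2,60]); print([(proj(t,V+k*CY).round(1),proj(c,V+k*CY).round(1)) for k in(-105,105)])
# bystanders: change since start
for n,k,k0,rs in(("top",t,T,{"tin":(337,291),"oil":(294,163),"clean":(374,152),"offcut":(319,206)}),):
    for m,(u,w) in rs.items(): print(m,np.abs(k[0][w-14:w+14,u-14:u+14].astype(int)-k0[0][w-14:w+14,u-14:u+14]).mean().round(1))
```

```text
[([12, 12, 4, 7, 17], [317.8, 144.1])] [([4, 7, 14, 12, 95], [428.6, 353.5])]
128  96  92  97  95  91  94  93  93  91  93  96  94  94  95  96  96  94  94  94  93  93  93  92  94  93  97  92  93  96  94
129  97  93  95  91  95  94  94  94  95  95  90  94  94  95  92  93  93  95  93  94  93  95  92  93  93  97  96  96  91  93
130  97  95  94  95  95  96  96  95  96  97  92  95  94  97  95  94  95  96  94  95  96  95  94  93  93  93  94  93  93  95
131  95  94  95  92  94  92  95  94  92  95  93  93  97  95  94  96  97  94  93  95  94  93  94  97  93  95  92  91  94  94
132  94  94  95  95  93  94  96  94  94  94  95  93  96  93  92  94  93  94  95  93  94  93  97  95  94  94  94  96  94  92
133  95  94  94  95  95  92  94  98  96  95  96  92  92  94  91  91  95  96  94  96  95  92  92  93  92  94  94  96  91  91
134  92  96  95  95  94  93  94  94  94  96  97  96  95  97  96  96  96  92  95  96  95  96  92  96  93  92  95  94  91  94
135  96  92  96  94  94  93  95  94  94  96  96  97  90  96  92  98  93  92  96  93  96  93  95  94  95  95  95  93  92  90
136  96  96  97  95  93  93  9
[... 2225 characters left out ...]
 123  96  89  96  92  98  94  95  93  94  96  96  92  95  97  94  94  96  94  95  95  93  95  92  94
155 235 235 233 198 125  98 103  97  94  93  94  93  94  96  96  93  93  94  92  95  92  95  95  94  95  96  95  95  94  93
top [[288, 198, 64, 16, 510], [430, 309, 88, 29, 1329], [400, 324, 23, 19, 298], [239, 413, 32, 67, 1701], [276, 415, 89, 37, 2678], [370, 419, 27, 61, 1545]]
scene [[244, 121, 51, 38, 423], [269, 133, 31, 19, 52], [299, 157, 24, 19, 176], [0, 186, 47, 86, 1970], [251, 273, 41, 54, 415], [19, 275, 195, 205, 14843], [233, 314, 37, 45, 119]]
[(array([512.4, 318.4]), array([249.4, 125.5])), (array([400.1, 336. ]), array([320.7, 170.4]))]
tin 6.6
oil 0.5
clean 0.4
offcut 0.6
```

Run:
```python
from h import *
import pickle
t,c=pickle.load(open("p13.pkl","rb")); T=pickle.load(open("top.pkl","rb"))
for k in(T,t):
    g=cv2.cvtColor(k[0],cv2.COLOR_BGR2GRAY)[275:308,320:355]; _,_,st,ce=cv2.connectedComponentsWithStats((g>170).astype(np.uint8)); print(st[1:].tolist(),ce[1:].round(1).tolist())
u,v=457,327; g=cv2.cvtColor(c[0],cv2.COLOR_BGR2GRAY); ys,xs=np.where(g[v-18:v+18,u-15:u+20]<60); print("pin",xs.mean()+u-15,ys.min()+v-18,ys.max()+v-18)
c9=pickle.load(open("p9.pkl","rb"))[1]; g=cv2.cvtColor(c9[0],cv2.COLOR_BGR2GRAY); ys,xs=np.where(g[v-18:v+18,u-15:u+20]<60); print("pin before",xs.mean()+u-15,ys.min()+v-18,ys.max()+v-18)
print(robot.get_contact_force(),robot.get_t())
```

```text
[[8, 7, 18, 18, 261]] [[16.3, 15.3]]
[[8, 7, 18, 18, 259]] [[16.3, 15.3]]
pin 455.0487804878049 328 340
pin before 454.9896907216495 309 340
[ 0.38780356 -0.17495478  0.42974854] 41.8167
```

```bash
python3 -c "
from bench import robot
print(robot.finish_job(),robot.get_t())"
```

```text
the job is handed in; nothing more can be done
the job is handed in; nothing more can be done
```

The job is handed in at about 42 s: the pin is parked upright in the notch, the tube lies in both V-blocks about centred (by my measurements within 5 mm), and the clamp arm is fully down on it; the first close on the pin missed and was redone, and the tin, oil, cleaner and offcut did not move.

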